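# Square a speaker cabinet into the corner of the bench fence

### The arm

A 6-joint arm with a two-finger parallel gripper is mounted at the origin on the work surface. World frame = base frame: x ahead of the robot, y to its left, z up, the work surface at z = 0. Lengths are in mm, angles in rad, forces in N, time in s.
With the tool pointing down it reaches from about 350 to 775 mm from the base axis. Payload 7.3 kg.
Tool frame: the origin (TCP) lies on the centre line of the jaws, within the pads' length; the fingertips stand 14 mm ahead of it and the grasp point (between the pads) lies 5 mm behind it; z points along the fingers, y is the line along which they close (so a half turn about z gives the same grasp; the last joint's range is limited). The gripper opens to 92 mm and grips with 3 to 60 N. Pads are 19 mm wide; open, the fingers measure 130 mm over their backs; the gripper's body (75 mm by 190 mm) begins 47 mm behind the grasp point.
Start: joints at [-1.431, 0.342, 1.524, -0, 1.275, -0.146], TCP at [148.033, -503.716, 240.741] pointing down, gripper open.
Joint ranges: [-2.53, 2.53], [-0.77, 2.02], [0.04, 2.7], [-1, 4.14], [0.28, 2.66], [-3.11, 3.11]. Speed limits (rad/s): [2.57, 2.57, 3.14, 3.14, 3.14, 3.14].

### API

Orientations are given as [roll, pitch, yaw] about the fixed x, y, z axes, in that order (R = Rz(yaw) Ry(pitch) Rx(roll)).
In Python, from plant import get_obs, capture, bot, spot_in, trace, pinpoint gives the robot as it stands.
- The arm moves only by the tool play_rows, never from a script. Its argument "rows" is a list of rows, each a list of 2 entries, a list of its own where there are three numbers: the shift along the world's x, y, z in units of 3 cm (1.0 is 3 cm), then the turn, a rotation vector about the world's x, y, z in units of 8 degrees (1.0 is 8 degrees). A call has 1 to 12 rows; each row shifts and turns the commanded pose from where the row before left it; what a row does not reach is not made up. A row lasts 1/8 s, in which the tool goes at most 62.5 mm and 10.7 degrees, less where a joint would pass 70% of its speed; a pose out of reach is approached as far as the arm can. A call with a number of a shift or a turn outside -1 to 1 is refused whole. A call with a gripper value outside its range is refused whole. "hand" is the opening, from -1 (shut) to 1 (fully open), set as the call begins (left out, the last holds). The fingers move at their own pace and stop on an object; the grip force is fixed at half the most. Time passes only in rows, so rows that do not move let the fingers close. It gives the time, the measured TCP pose, the force, the opening and the grip force at its end, in the units of the state.
- get_obs(): the state, without advancing time (a new reading comes with each control period).
- capture(name): name is "scene" or "side" or "wrist"; returns a dict with "frame" (400x640x3 uint8, red, green, blue), "fov_y" (degrees; the focal length in pixels is half the picture's height over the tangent of half this angle, whatever the lens; pixels are square), "cx", "cy" (the principal point, pixels), "dist" ([k1, k2, p1, p2, k3] as OpenCV has them; the pictures are not rectified), "rvec" (rotation vector, rad) and "tvec" (3), from world to camera coordinates, as OpenCV has them; the wrist camera has in their place "hand_eye" (4x4, takes a point from camera to tool coordinates, whose origin is the TCP and whose axes are the flange's). Camera axes: x right, y down, z forward; pixel columns grow to the right and rows downward; lengths in mm; the calibration is good to about 2 mm. A picture is of the moment at which its call begins: read the wrist's pose just before it. There is no depth.
- bot.close_job(): hands the job in; it is judged then, once.
Trained networks look in the newest picture that a camera, given by its name, has taken for a name from the list of things; names that differ only in an ending like _2 or _b are one class to them, and where a whole thing is asked for, a point or a joint stands for the part that bears it (a point fixed in the world has none). Each returns a list of dicts, best first, with "p" (0 to 1); they miss things now and then, are a little off and sometimes report something else, mostly with a low value. They report only what shows in the picture. A call takes as long as a camera call. They do not tell look-alikes from the thing itself.
- spot_in(query, camera): "at" ([row, column] in pixels, amid what is visible of it).
- trace(query, camera): "mask" (400x640 bool, what is visible of it) and "at" ([row, column] in pixels, amid what is visible of it).
- pinpoint(query, camera): "at" ([row, column] in pixels: a listed point, or the origin of a listed thing).
The state is a dict: "time": time; "joint_positions": joint angles; "dq": joint speeds; "tau": joint torques, N m; "tool_pos": TCP position; "tcp_rot": TCP orientation; "contact_force": force on the tool from outside, world axes, zero at the start; "moment": the same for the moment, N m; "grip_width": finger opening in mm; "finger_force": force on a finger pad.
Only numpy, scipy, OpenCV 4.12 (cv2) and the standard library are available. Lean on these libraries where they do the work, as an engineer would, in place of code of your own. Each camera call takes 0.05 s, during which the arm holds its last target. There are 200 camera calls.

### The job

Push the long two-driver speaker cabinet along the bench, without lifting it, until its long side sits flush against the long bar of the aluminium fence and its end touches the short stop bar at the fence's left end. Leave the small one-driver cabinet and everything else on the bench where they stand.

Things in the scene. Friction and masses are not known exactly. Their poses are not given: they have to be found in the camera images.
- long_cabinet: long oak loudspeaker cabinet lying on its back, a big and a little black driver in its upper face; 92 mm deep (its x), 140 mm long (its y), 60 mm high, 0.5 to 0.9 kg, slides on the bench. Origin: centre of its underside. It starts in front of the fence, its long side within 0.3 rad of the long bar; its +x side goes against the long bar, its +y end against the stop bar
- fence: fixed L-shaped aluminium fence, bars 30 mm wide and high. Origin: inner corner of the L at bench height. Inner face of the long bar: its plane x = 0, running 500 mm from the corner towards its -y. Inner face of the short stop bar: its plane y = 0, running 70 mm from the corner towards its -x (to the robot). The cabinet belongs in the quarter x < 0, y < 0: its centre ends at about (-46, -70) mm
- small_cabinet: small one-driver loudspeaker cabinet, same wood, 70 x 70 mm and 55 mm high, lying on its back; bystander, stands in front of the fence; origin at the centre of its underside
- driver_left: bare round loudspeaker driver, 90 mm across, 50 mm high, standing on its magnet on the robot's left; bystander; origin centre of underside
- driver_right: bare round loudspeaker driver, 90 mm across, 50 mm high, on the robot's right; bystander; origin centre of underside
- screwdriver: loose screwdriver lying on the left, about 200 mm long; bystander
- wrench: loose wrench lying on the right, about 180 mm long; bystander
- screw_jar: glass jar, 60 mm across, 70 mm high, just behind the long bar; bystander; origin centre of underside
- magnet_ring: dark steel ring magnet, 72 mm across, 14 mm high, lying on the left; bystander; origin centre of underside
Things that resemble listed ones, but are neither listed nor needed, are in the scene too. What is shaped like the long_cabinet but blue or red is not meant.

How it is judged (in metres and radians):
At the end, for the whole second after the job is handed in: The long cabinet lies flat and at rest in the fence's inner corner: within 4 mm of touching the long bar and the stop bar (measured at its centre), square to the fence within 2 degrees (x of long_cabinet in the frame of fence between -0.05 and -0.042 m and y of long_cabinet in the frame of fence between -0.074 and -0.066 m and angle between the x axis of long_cabinet and the x axis of fence, either way round below 0.035 rad and angle between long_cabinet's own z axis and vertical below 0.03 rad and height (world z) of long_cabinet below 0.004 m and linear speed of long_cabinet below 0.01 m/s).
It fails at once if the long cabinet is lifted more than 10 mm or tipped more than about 9 degrees (height (world z) of long_cabinet above 0.01 m or angle between long_cabinet's own z axis and vertical above 0.16 rad).
It fails at once if a bystander is moved more than 15 mm (distance of any of small_cabinet, driver_left, driver_right, screwdriver, wrench, screw_jar, magnet_ring from where it was at the start of the episode above 0.015 m).
It also fails if it takes over 54 s, if anything falls off the work surface, if the arm or the gripper's body presses on something with over 40 N, if the wrist force passes 120 N, or if a joint passes its speed limit or range.

## Working session

There is one attempt and no reset: what is moved stays moved. The work goes in short steps, Python scripts to look and compute and a tool call to move; the robot and the scene stay as the last step left them, time stands still between calls to the robot, and variables do not carry over. Pictures are saved under pics/ and viewed, at most 10 in all, crops included, and the job is handed in when it is done.

Besides the shell and the picture viewer there is one more tool, called after "Emit:" in YAML: its name, and indented under it one key for each argument. play_rows: Moves the arm, as the interface text tells. Shifts and turns lie within -1 to 1; 1 stands for 3 cm of shift or 8 degrees of turn. Its arguments: {"type":"object","properties":{"rows":{"type":"array"},"hand":{"type":"number"}},"required":["rows"]}

```bash
mkdir -p pics; cat > h.py <<'E'
import numpy as np, cv2
from plant import *
def K(c):
    f=200/np.tan(np.radians(c["fov_y"])/2); return np.array([[f,0,c["cx"]],[0,f,c["cy"]],[0,0,1.]])
def back(c,rc,z):
    rc=np.atleast_2d(np.array(rc,float)); uv=rc[:,::-1].reshape(-1,1,2).copy()
    n=cv2.undistortPoints(uv,K(c),np.array(c["dist"],float)).reshape(-1,2)
    R=cv2.Rodrigues(np.array(c["rvec"],float))[0]; t=np.array(c["tvec"],float).ravel()
    d=np.c_[n,np.ones(len(n))]@R; o=-R.T@t
    return o+d*((z-o[2])/d[:,2])[:,None]
def proj(c,P):
    return cv2.projectPoints(np.array(P,float).reshape(-1,1,3),np.array(c["rvec"],float),np.array(c["tvec"],float),K(c),np.array(c["dist"],float))[0].reshape(-1,2)
def save(c,n): cv2.imwrite("pics/"+n,c["frame"][:,:,::-1])
E
python3 - <<'E'
from h import *
cs={n:capture(n) for n in("scene","side")}
for n in cs:
    save(cs[n],n+"0.png")
    for q in("long_cabinet","small_cabinet","fence","driver_left","screw_jar","magnet_ring"):
        for d in pinpoint(q,n)[:4]: print(n,q,round(d["p"],2),np.round(d["at"]),np.round(back(cs[n],d["at"],0)[0]))
E
```

```text
scene long_cabinet 0.82 [235. 264.] [ 531. -221.    0.]
scene long_cabinet 0.81 [165. 287.] [344.  52.   0.]
scene long_cabinet 0.63 [200. 215.] [ 307. -226.    0.]
scene small_cabinet 0.77 [200. 309.] [521. -26.  -0.]
scene fence 0.81 [207. 371.] [683.  79.   0.]
scene driver_left 0.94 [139. 378.] [481. 395.   0.]
scene screw_jar 0.6 [269. 339.] [ 764. -167.    0.]
scene magnet_ring 0.79 [151. 356.] [467. 277.   0.]
side long_cabinet 0.83 [224. 377.] [360.  40.   0.]
side long_cabinet 0.69 [170. 395.] [ 324. -225.    0.]
side long_cabinet 0.6 [160. 336.] [ 542. -233.    0.]
side small_cabinet 0.65 [202. 328.] [534. -23.   0.]
side fence 0.78 [218. 276.] [683.  82.   0.]
side driver_left 0.61 [320. 314.] [486. 408.   0.]
side screw_jar 0.91 [165. 276.] [ 753. -163.    0.]
side magnet_ring 0.71 [284. 332.] [459. 285.   0.]
```

View pics/scene0.png

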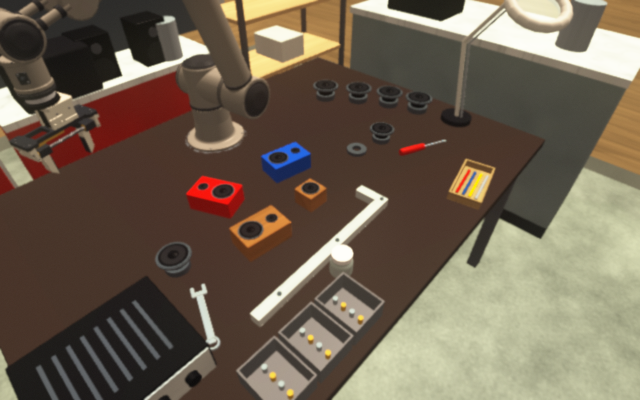

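View pics/side0.png

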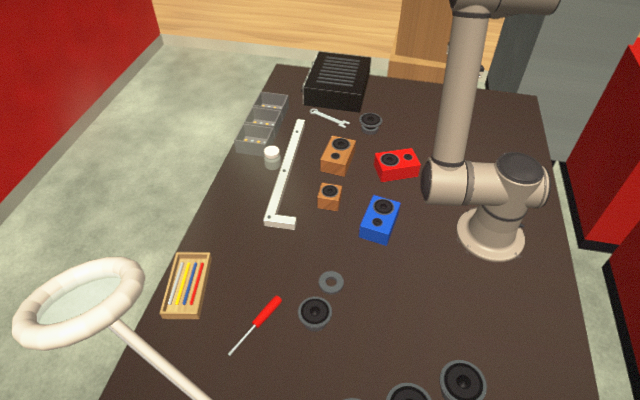

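The oak cabinet is at scene (264,235) and side (336,160). The look-alikes are blue at scene (287,162) / side (380,220), red at scene (215,195) / side (397,163), and the small oak at scene (310,193). I choose the oak two-driver one. The fence's inner corner is at about scene (371,207).

```bash
cat >> h.py <<'E'
from scipy.optimize import minimize
def box(x0,x1,y0,y1,h): return np.array([[x,y,z] for x in(x0,x1) for y in(y0,y1) for z in(0,h)],float)
M={"long_cabinet":[box(-46,46,-70,70,60)],"small_cabinet":[box(-35,35,-35,35,55)],
"fence":[box(0,30,-500,30,30),box(-70,30,0,30,30)]}
def tf(B,p):
    c,s=np.cos(p[2]),np.sin(p[2]); return np.c_[c*B[:,0]-s*B[:,1]+p[0],s*B[:,0]+c*B[:,1]+p[1],B[:,2]]
def rend(c,q,p,S=4):
    m=np.zeros((400*S,640*S),np.uint8)
    for B in M[q]:
        u=proj(c,tf(B,p)); cv2.fillConvexPoly(m,np.round(cv2.convexHull(((u+.5)*S).astype(np.float32))).astype(np.int32),1)
    return cv2.resize(m.astype(np.float32),(640,400),interpolation=cv2.INTER_AREA)
def fit(q,cs,p0,verbose=True,ex={}):
    ms=[]
    for n,c in cs.items():
        best=None
        for d in trace(q,n):
            u=proj(c,[[p0[0],p0[1],20]])[0]
            if q=="fence" or np.hypot(*(np.array(d["at"])[::-1]-u))<25: best=d;break
        if best is None: print("no",q,n); continue
        ms.append((c,best["mask"].astype(np.float32)))
    def cost(v):
        p=[p0[0]+v[0],p0[1]+v[1],p0[2]+v[2]/100]
        return sum(np.abs(rend(c,q,p)-m).sum()/m.sum() for c,m in ms)
    r=min((minimize(cost,[0,0,a],method="Nelder-Mead",options=dict(initial_simplex=np.array([[0,0,a],[15,0,a],[0,15,a],[0,0,a+12]]),xatol=.05,fatol=1e-4)) for a in(-20,-7,7,20)),key=lambda r:r.fun)
    return np.array([p0[0]+r.x[0],p0[1]+r.x[1],p0[2]+r.x[2]/100]),r.fun
E
python3 - <<'E'
from h import *
cs={n:capture(n) for n in("scene","side")}
R={}
for q,p0 in(("long_cabinet",(537,-227,0)),("small_cabinet",(527,-25,0)),("fence",(683,80,0))):
    for sub in(("scene","side"),("scene",),("side",)):
        p,f=fit(q,{n:cs[n] for n in sub},p0); print(q,sub,np.round(p,3),round(f,3))
        if len(sub)==2:R[q]=p
np.save("R.npy",R,allow_pickle=True)
out=[]
for n,(r,c) in dict(scene=(150,220),side=(90,230)).items():
    im=cs[n]["frame"][:,:,::-1].copy(); im=cv2.resize(im[r:r+150,c:c+190],None,fx=4,fy=4,interpolation=cv2.INTER_CUBIC)
    for q in R:
        for B in M[q]:
            u=proj(cs[n],tf(B,R[q])); u=((u-[c,r]+.5)*4).astype(int)
            for i in range(8):
                for b in(1,2,4):
                    if i<i^b: cv2.line(im,tuple(map(int,u[i])),tuple(map(int,u[i^b])),(0,255,0),1)
    out.append(cv2.resize(im,(400*19//20,300)))
cv2.imwrite("pics/fit.png",np.hstack(out))
print(get_obs())
E
```

```text
long_cabinet ('scene', 'side') [ 5.37057e+02 -2.33867e+02 -8.70000e-02] 0.162
long_cabinet ('scene',) [ 5.38604e+02 -2.34194e+02 -9.80000e-02] 0.035
long_cabinet ('side',) [ 5.35193e+02 -2.32065e+02 -4.70000e-02] 0.106
small_cabinet ('scene', 'side') [ 5.27692e+02 -2.68740e+01  4.50000e-02] 0.258
small_cabinet ('scene',) [ 5.28347e+02 -2.85270e+01 -3.50000e-02] 0.131
small_cabinet ('side',) [ 5.2696e+02 -2.5745e+01  4.3000e-02] 0.109
fence ('scene', 'side') [6.84676e+02 8.59610e+01 4.30000e-02] 0.315
fence ('scene',) [6.87017e+02 8.50240e+01 4.00000e-02] 0.17
fence ('side',) [6.84319e+02 8.65980e+01 3.80000e-02] 0.119
{'time': 1.4, 'joint_positions': array([-1.43101350e+00,  3.42021670e-01,  1.52410312e+00,  2.16327804e-05,
        1.27538216e+00, -1.46007425e-01]), 'dq': array([ 0.00061561,  0.00123312,  0.00082195, -0.0005184 ,  0.00041155,
        0.00059916]), 'tau': array([ 3.99305191e-04, -4.31131339e+01, -2.44475394e+01,  7.17992848e-02,
        4.82843793e-02, -2.76433809e-05]), 'tool_pos': array([ 148.03270557, -503.72152495,  240.72816303]), 'tcp_rot': array([ 3.14150485e+00, -8.00702722e-06,  2.85783952e-01]), 'contact_force': array([-0.58705858,  0.1228855 , -0.14889303]), 'moment': array([-0.04317173, -0.03623356,  0.00896813]), 'finger_force': 0.0, 'grip_width': 91.53601447458169}
```

View pics/fit.png

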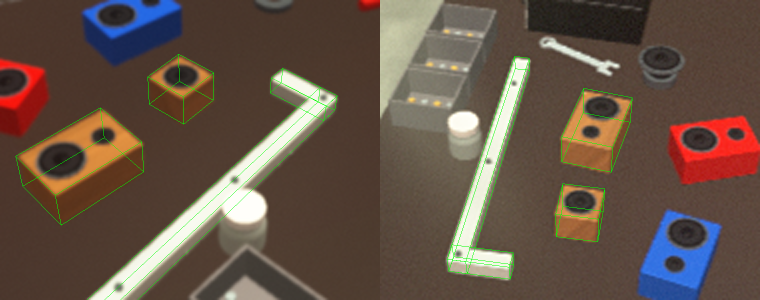

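The fits lie on the edges in both views. Cabinet is at about (537,-233,-0.08), fence corner at (685,86,+0.041) and small cabinet at (528,-27). First I push +x with the open fingers spanning the long side, squared to the fence.

Emit:
play_rows:
  rows:
    - [[0.93,0.82,0],[0,0,-0.16]]
    - [[0.93,0.82,0],[0,0,-0.16]]
    - [[0.93,0.82,0],[0,0,-0.16]]
    - [[0.93,0.82,0],[0,0,-0.16]]
    - [[0.93,0.82,0],[0,0,-0.16]]
    - [[0.93,0.82,0],[0,0,-0.16]]
    - [[0.93,0.82,0],[0,0,-0.16]]
    - [[0.93,0.82,0],[0,0,-0.16]]
    - [[0.93,0.82,0],[0,0,-0.16]]
    - [[0.93,0.82,0],[0,0,-0.16]]
    - [[0.93,0.82,0],[0,0,-0.16]]
    - [[0,0,0],[0,0,0]]
  hand: 1

```text
time: 2.9
tool_pos: [456.2, -231.6, 240.6]
tcp_rot: [-3.141, -0.0, 0.043]
contact_force: [0.4, -0.4, -0.4]
grip_width: 91.8
finger_force: 0.0
```

Emit:
play_rows:
  rows:
    - [[0,0,-1],[0,0,0]]
    - [[0,0,-1],[0,0,0]]
    - [[0,0,-1],[0,0,0]]
    - [[0,0,-1],[0,0,0]]
    - [[0,0,-1],[0,0,0]]
    - [[0,0,-1],[0,0,0]]
    - [[0,0,-0.7],[0,0,0]]
    - [[0,0,-0.45],[0,0,0]]
    - [[0,0,0],[0,0,0]]

```text
time: 4.03
tool_pos: [454.3, -233.3, 25.7]
tcp_rot: [-3.141, 0.001, 0.04]
contact_force: [-0.2, -0.7, 0.1]
grip_width: 92.0
finger_force: 0.0
```

Emit:
play_rows:
  rows:
    - [[0.3,0,0],[0,0,0]]
    - [[0.3,0,0],[0,0,0]]
    - [[0.3,0,0],[0,0,0]]
    - [[0.3,0,0],[0,0,0]]
    - [[0.3,0,0],[0,0,0]]
    - [[0.3,0,0],[0,0,0]]
    - [[0.3,0,0],[0,0,0]]
    - [[0.3,0,0],[0,0,0]]
    - [[0.3,0,0],[0,0,0]]
    - [[0,0,0],[0,0,0]]

```text
time: 5.28
tool_pos: [536.9, -232.8, 26.2]
tcp_rot: [3.141, -0.001, 0.041]
contact_force: [0.3, 0.5, -0.1]
grip_width: 91.8
finger_force: 0.0
```

Emit:
play_rows:
  rows:
    - [[0.25,0,0],[0,0,0]]
    - [[0.25,0,0],[0,0,0]]
    - [[0.25,0,0],[0,0,0]]
    - [[0.25,0,0],[0,0,0]]
    - [[0.25,0,0],[0,0,0]]
    - [[0.2,0,0],[0,0,0]]

```text
time: 6.02
tool_pos: [579.9, -233.1, 26.1]
tcp_rot: [3.142, 0.0, 0.04]
contact_force: [-2.9, 0.1, -0.3]
grip_width: 91.6
finger_force: 1.7
```

```bash
cat > m.py <<'E'
from h import *
import sys
F=np.array([685,86,.041]); p0=tuple(map(float,sys.argv[1:4]))
cs={n:capture(n) for n in("scene","side")}
for sub in(("scene","side"),("scene",),("side",)):
    p,f=fit("long_cabinet",{n:cs[n] for n in sub},p0)
    c,s=np.cos(F[2]),np.sin(F[2]); d=p-F
    print(sub,np.round(p,3),round(f,3),"in fence",np.round([c*d[0]+s*d[1],-s*d[0]+c*d[1]],1),round(d[2],3))
if len(sys.argv)>4:
    im=[]
    for n,(x,y) in dict(scene=(250,130),side=(210,110)).items(): im.append(cv2.resize(cs[n]["frame"][y:y+150,x:x+190,::-1],(400,316),interpolation=cv2.INTER_CUBIC))
    cv2.imwrite("pics/"+sys.argv[4],np.hstack(im))
o=get_obs(); print(o["time"],o["tool_pos"],o["contact_force"])
E
python3 m.py 630 -230 0.04 a.png
```

```text
('scene', 'side') [ 6.39524e+02 -2.24995e+02  1.01000e-01] 0.493 in fence [ -58.2 -308.9] 0.06
('scene',) [ 6.38488e+02 -2.27977e+02  4.80000e-02] 0.067 in fence [ -59.3 -311.8] 0.007
('side',) [ 6.44167e+02 -2.18368e+02  2.08000e-01] 0.346 in fence [ -53.3 -302.4] 0.167
6.325 [ 579.91594351 -233.27895485   26.54162526] [-0.57681089  0.91146702  0.3003977 ]
```

View pics/a.png

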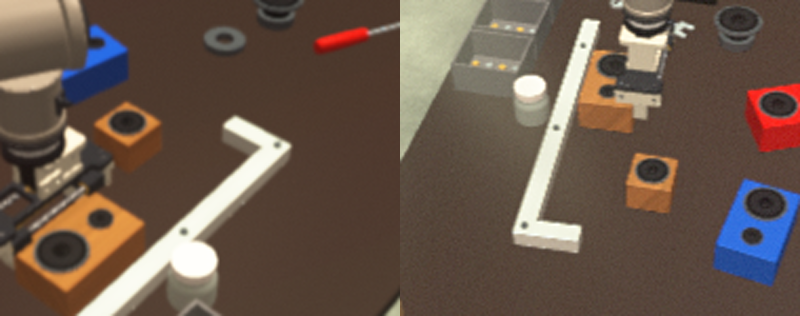

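The cabinet (scene crop at about (80,250), side crop at (605,95)) is now square with the fence, about 13 mm short of the bar. I close the gap gently.

Emit:
play_rows:
  rows:
    - [[0.15,0,0],[0,0,0]]
    - [[0.15,0,0],[0,0,0]]
    - [[0.07,0,0],[0,0,0]]
    - [[0,0,0],[0,0,0]]

```text
time: 6.82
tool_pos: [590.3, -233.2, 26.4]
tcp_rot: [3.142, 0.001, 0.04]
contact_force: [-4.0, -0.4, 2.7]
grip_width: 91.3
finger_force: 2.1
```

Emit:
play_rows:
  rows:
    - [[0.06,0,0],[0,0,0]]
    - [[0,0,0],[0,0,0]]

```text
time: 7.08
tool_pos: [592.1, -233.1, 26.3]
tcp_rot: [-3.142, 0.001, 0.04]
contact_force: [-4.6, -0.5, 2.8]
grip_width: 91.8
finger_force: 2.4
```

Emit:
play_rows:
  rows:
    - [[0.06,0,0],[0,0,0]]
    - [[0,0,0],[0,0,0]]

```text
time: 7.32
tool_pos: [594.0, -233.1, 26.3]
tcp_rot: [3.142, 0.0, 0.04]
contact_force: [-5.3, 1.0, 3.6]
grip_width: 91.8
finger_force: 2.3
```

Emit:
play_rows:
  rows:
    - [[0.06,0,0],[0,0,0]]
    - [[0,0,0],[0,0,0]]

```text
time: 7.58
tool_pos: [594.9, -233.2, 26.3]
tcp_rot: [-3.141, 0.002, 0.041]
contact_force: [-8.6, -1.0, 5.5]
grip_width: 91.7
finger_force: 4.2
```

Emit:
play_rows:
  rows:
    - [[0.06,0,0],[0,0,0]]
    - [[0,0,0],[0,0,0]]

```text
time: 7.82
tool_pos: [594.9, -233.2, 26.2]
tcp_rot: [-3.141, 0.006, 0.041]
contact_force: [-16.7, -2.5, 9.2]
grip_width: 91.9
finger_force: 7.9
```

Emit:
play_rows:
  rows:
    - [[-0.5,0,0],[0,0,0]]
    - [[-0.5,0,0],[0,0,0]]
    - [[0,0,1],[0,0,0]]
    - [[0,0,1],[0,0,0]]
    - [[0,0,1],[0,0,0]]
    - [[0,0,1],[0,0,0]]

```text
time: 8.57
tool_pos: [568.6, -233.2, 147.3]
tcp_rot: [3.141, -0.002, 0.04]
contact_force: [0.2, 0.1, -0.3]
grip_width: 91.9
finger_force: 0.0
```

Emit:
play_rows:
  rows:
    - [[0.243,-0.27,0],[0,0,0.94]]
    - [[0.243,-0.27,0],[0,0,0.94]]
    - [[0.243,-0.27,0],[0,0,0.94]]
    - [[0.243,-0.27,0],[0,0,0.94]]
    - [[0.243,-0.27,0],[0,0,0.94]]
    - [[0.243,-0.27,0],[0,0,0.94]]
    - [[0.243,-0.27,0],[0,0,0.94]]
    - [[0.243,-0.27,0],[0,0,0.94]]
    - [[0.243,-0.27,0],[0,0,0.94]]
    - [[0.243,-0.27,0],[0,0,0.94]]
    - [[0.243,-0.27,0],[0,0,0.94]]
    - [[0.243,-0.27,0],[0,0,0.94]]
  hand: -0.35

```text
time: 10.07
tool_pos: [656.3, -330.6, 146.2]
tcp_rot: [3.139, 0.001, 1.62]
contact_force: [-1.4, -0.6, -1.4]
grip_width: 29.3
finger_force: 0.0
```

```bash
python3 m.py 651 -228 0.04 b.png; python3 - <<'E'
from h import *
c={n:capture(n) for n in("scene","side")}
for n in c:
    for q in("wrench","driver_right"):
        for d in trace(q,n)[:1]:
            P=back(c[n],np.argwhere(d["mask"]),5); print(n,q,d["p"],P.min(0),P.max(0))
E
```

```text
('scene', 'side') [ 6.49785e+02 -2.24611e+02  6.80000e-02] 0.76 in fence [ -47.9 -308.9] 0.027
('scene',) [ 6.51566e+02 -2.25292e+02  2.39000e-01] 0.687 in fence [ -46.2 -309.7] 0.198
('side',) [ 6.50621e+02 -2.23510e+02  5.60000e-02] 0.064 in fence [ -47.  -307.8] 0.015
10.375 [ 655.23960607 -329.93719956  146.19512749] [-0.05607016  0.40751365  0.17882112]
scene wrench 0.87 [ 537.73886261 -520.55437008    5.        ] [ 707.46037588 -431.9689602     5.        ]
scene driver_right 0.74 [ 362.63098851 -481.61172117    5.        ] [ 486.62551453 -387.14501446    5.        ]
side wrench 0.5 [ 544.12213303 -510.27351931    5.        ] [ 700.40265889 -429.46087658    5.        ]
side driver_right 0.91 [ 403.33046149 -552.04415334    5.        ] [ 496.97266845 -397.51201688    5.        ]
```

View pics/b.png

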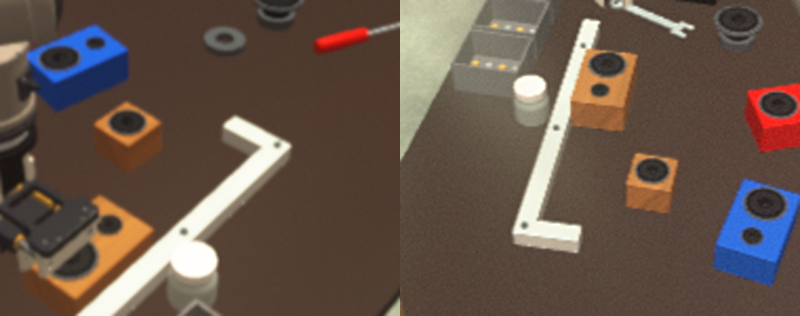

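Flush along the bar (side crop at (605,90), fence x about −47 mm), with 238 mm left to slide. I descend behind its −y end and push along the bar.

Emit:
play_rows:
  rows:
    - [[0.15,0,-0.9],[0,0,0]]
    - [[0,0,-0.9],[0,0,0]]
    - [[0,0,-0.9],[0,0,0]]
    - [[0,0,-0.7],[0,0,0]]
    - [[0,0,-0.33],[0,0,0]]
    - [[0,0,0],[0,0,0]]

```text
time: 11.42
tool_pos: [659.6, -330.3, 34.0]
tcp_rot: [-3.141, -0.0, 1.615]
contact_force: [-0.4, -0.2, 0.8]
grip_width: 29.8
finger_force: 0.0
```

Emit:
play_rows:
  rows:
    - [[-0.012,0.3,0],[0,0,0]]
    - [[-0.012,0.3,0],[0,0,0]]
    - [[-0.012,0.3,0],[0,0,0]]
    - [[-0.012,0.3,0],[0,0,0]]
    - [[-0.012,0.3,0],[0,0,0]]
    - [[-0.012,0.3,0],[0,0,0]]
    - [[-0.012,0.3,0],[0,0,0]]
    - [[-0.012,0.3,0],[0,0,0]]

```text
time: 12.42
tool_pos: [657.2, -258.7, 35.2]
tcp_rot: [3.14, 0.002, 1.615]
contact_force: [0.1, -6.4, 2.8]
grip_width: 29.5
finger_force: 2.7
```

Emit:
play_rows:
  rows:
    - [[-0.012,0.3,0],[0,0,0]]
    - [[-0.012,0.3,0],[0,0,0]]
    - [[-0.012,0.3,0],[0,0,0]]
    - [[-0.012,0.3,0],[0,0,0]]
    - [[-0.012,0.3,0],[0,0,0]]
    - [[-0.012,0.3,0],[0,0,0]]
    - [[-0.012,0.3,0],[0,0,0]]
    - [[-0.012,0.3,0],[0,0,0]]

```text
time: 13.42
tool_pos: [654.1, -186.9, 35.2]
tcp_rot: [3.14, 0.002, 1.615]
contact_force: [-1.5, -6.0, 2.9]
grip_width: 29.7
finger_force: 3.0
```

```bash
python3 m.py 646 -107 0.04 c.png
```

```text
('scene', 'side') [ 6.46923e+02 -1.04315e+02  8.50000e-02] 2.172 in fence [ -45.8 -188.6] 0.044
('scene',) [663.025 -83.335   0.671] 1.775 in fence [ -28.9 -168.3] 0.63
('side',) [ 6.46349e+02 -1.00636e+02  3.40000e-02] 0.048 in fence [ -46.3 -184.9] -0.007
13.725 [ 653.58083758 -185.70519825   33.84021323] [-0.37194817 -0.25721156  0.06916309]
```

View pics/c.png

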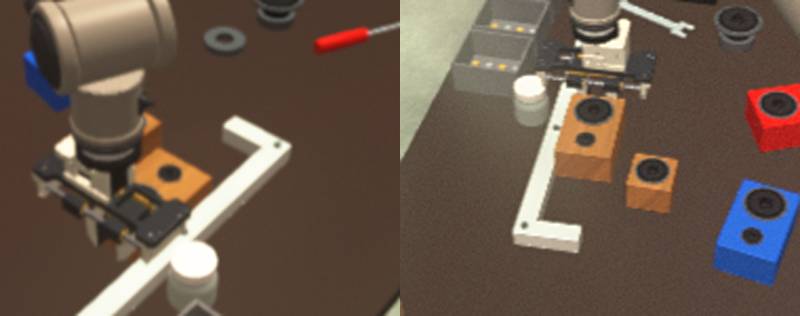

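The cabinet (side crop at (590,135)) is flush and square, and the gripper clears the jar. About 115 mm remain.

Emit:
play_rows:
  rows:
    - [[-0.012,0.3,0],[0,0,0]]
    - [[-0.012,0.3,0],[0,0,0]]
    - [[-0.012,0.3,0],[0,0,0]]
    - [[-0.012,0.3,0],[0,0,0]]
    - [[-0.012,0.3,0],[0,0,0]]
    - [[-0.012,0.3,0],[0,0,0]]
    - [[-0.012,0.3,0],[0,0,0]]
    - [[-0.012,0.3,0],[0,0,0]]
    - [[-0.012,0.3,0],[0,0,0]]
    - [[-0.012,0.3,0],[0,0,0]]
    - [[-0.012,0.3,0],[0,0,0]]
    - [[0,0,0],[0,0,0]]

```text
time: 15.22
tool_pos: [650.4, -85.9, 34.6]
tcp_rot: [3.14, -0.001, 1.616]
contact_force: [-1.1, -0.3, 1.1]
grip_width: 30.0
finger_force: 0.0
```

Emit:
play_rows:
  rows:
    - [[0,0.1,0],[0,0,0]]
    - [[0,0.1,0],[0,0,0]]
    - [[0,0.1,0],[0,0,0]]

```text
time: 15.6
tool_pos: [650.4, -78.8, 34.8]
tcp_rot: [3.14, 0.001, 1.615]
contact_force: [-0.3, -4.8, 1.6]
grip_width: 30.2
finger_force: 2.5
```

Emit:
play_rows:
  rows:
    - [[0,0.1,0],[0,0,0]]
    - [[0,0.1,0],[0,0,0]]
    - [[0,0,0],[0,0,0]]

```text
time: 15.98
tool_pos: [650.1, -72.4, 34.7]
tcp_rot: [3.141, 0.0, 1.615]
contact_force: [-0.4, -4.2, 2.9]
grip_width: 29.8
finger_force: 1.9
```

Emit:
play_rows:
  rows:
    - [[0,0.06,0],[0,0,0]]
    - [[0,0,0],[0,0,0]]

```text
time: 16.23
tool_pos: [650.1, -70.9, 34.7]
tcp_rot: [3.141, 0.0, 1.615]
contact_force: [-0.4, -4.5, 2.8]
grip_width: 29.7
finger_force: 2.4
```

Emit:
play_rows:
  rows:
    - [[0,0.06,0],[0,0,0]]
    - [[0,0,0],[0,0,0]]

```text
time: 16.48
tool_pos: [650.0, -69.1, 34.7]
tcp_rot: [3.141, 0.001, 1.615]
contact_force: [-2.4, -4.9, 3.4]
grip_width: 29.9
finger_force: 2.6
```

Emit:
play_rows:
  rows:
    - [[0,0.06,0],[0,0,0]]
    - [[0,0,0],[0,0,0]]

```text
time: 16.73
tool_pos: [649.9, -67.4, 34.7]
tcp_rot: [3.141, 0.001, 1.615]
contact_force: [-2.2, -5.7, 2.1]
grip_width: 30.1
finger_force: 2.7
```

Emit:
play_rows:
  rows:
    - [[0,0.06,0],[0,0,0]]
    - [[0,0,0],[0,0,0]]

```text
time: 16.98
tool_pos: [649.9, -65.6, 34.6]
tcp_rot: [-3.141, 0.001, 1.615]
contact_force: [-2.6, -5.2, 2.7]
grip_width: 29.9
finger_force: 2.8
```

Emit:
play_rows:
  rows:
    - [[0,0.06,0],[0,0,0]]
    - [[0,0,0],[0,0,0]]

```text
time: 17.23
tool_pos: [649.9, -65.5, 34.6]
tcp_rot: [-3.142, 0.003, 1.615]
contact_force: [-1.7, -11.8, 3.4]
grip_width: 29.9
finger_force: 5.9
```

Emit:
play_rows:
  rows:
    - [[0,0.06,0],[0,0,0]]
    - [[0,0,0],[0,0,0]]

```text
time: 17.48
tool_pos: [649.9, -65.5, 34.7]
tcp_rot: [3.142, 0.005, 1.614]
contact_force: [-2.6, -18.1, 1.6]
grip_width: 30.2
finger_force: 9.1
```

```bash
python3 m.py 642 14 0.04 d.png
```

```text
('scene', 'side') [6.41587e+02 1.49850e+01 1.18000e-01] 2.698 in fence [-46.3 -69.2] 0.077
('scene',) [6.64991e+02 3.10520e+01 5.67000e-01] 2.199 in fence [-22.2 -54.1] 0.526
('side',) [6.4027e+02 1.4307e+01 8.5000e-02] 0.2 in fence [-47.6 -69.8] 0.044
17.775 [649.86620094 -65.51706215  34.67480303] [ -3.15696472 -17.70613988   1.641122  ]
```

View pics/d.png

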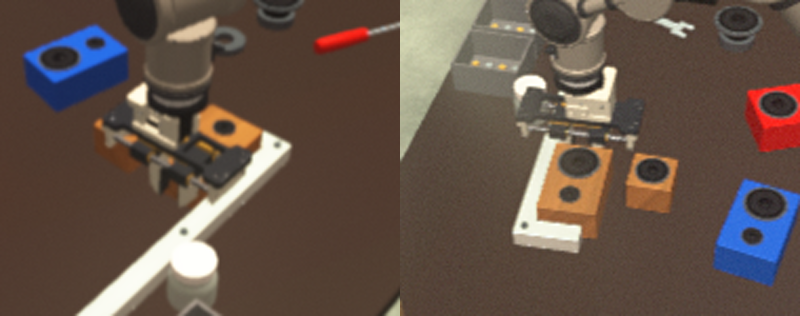

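Both contacts are made: 18 N at the stop, and in the side crop (575,190) the cabinet sits in the corner. I back off and verify with a clear view.

Emit:
play_rows:
  rows:
    - [[0,-0.5,0],[0,0,0]]
    - [[0,-0.7,0],[0,0,0]]
    - [[0,0,1],[0,0,0]]
    - [[0,0,1],[0,0,0]]
    - [[0,0,1],[0,0,0]]
    - [[0,0,1],[0,0,0]]
    - [[-0.7,-1,0.5],[0,0,0]]
    - [[-0.7,-1,0.5],[0,0,0]]
    - [[-0.7,-1,0.5],[0,0,0]]
    - [[-0.7,-1,0],[0,0,0]]
    - [[-0.7,-1,0],[0,0,0]]
    - [[-0.7,-1,0],[0,0,0]]

```text
time: 19.27
tool_pos: [523.2, -278.7, 199.3]
tcp_rot: [3.141, -0.001, 1.615]
contact_force: [0.7, -0.1, 0.1]
grip_width: 29.8
finger_force: 0.0
```

Emit:
play_rows:
  rows:
    - [[-0.5,-1,0],[0,0,0]]
    - [[-0.5,-1,0],[0,0,0]]
    - [[-0.5,-1,0],[0,0,0]]
    - [[-0.5,-1,0],[0,0,0]]
    - [[0,-1,0],[0,0,0]]
    - [[0,0,0],[0,0,0]]

```text
time: 20.02
tool_pos: [463.2, -429.6, 198.8]
tcp_rot: [3.141, -0.0, 1.612]
contact_force: [-0.2, 0.1, -0.4]
grip_width: 29.9
finger_force: 0.0
```

```bash
python3 m.py 642 14 0.04 e.png; python3 - <<'E'
from h import *
cs={n:capture(n) for n in("scene","side")}
for n in cs:
    for q in("small_cabinet","screw_jar"):
        for d in pinpoint(q,n)[:1]: print(n,q,np.round(back(cs[n],d["at"],0)[0]))
E
```

```text
('scene', 'side') [6.41048e+02 1.38870e+01 5.20000e-02] 0.325 in fence [-46.9 -70.3] 0.011
('scene',) [6.40066e+02 1.34260e+01 1.16000e-01] 0.187 in fence [-47.9 -70.7] 0.075
('side',) [6.41558e+02 1.23620e+01 3.00000e-02] 0.136 in fence [-46.4 -71.8] -0.011
20.325 [ 464.32262084 -426.6254294   199.47757667] [0.40913391 0.17325849 1.08688748]
scene small_cabinet [527. -32.  -0.]
scene screw_jar [ 762. -169.    0.]
side small_cabinet [531. -13.   0.]
```

View pics/e.png

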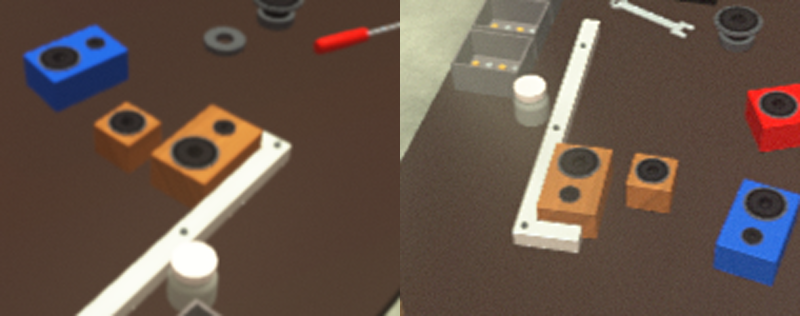

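```bash
python3 - <<'E'
from h import *
out=[]
g=(685-46+70*.041,86-70-46*.041,.041)
for n,(x,y) in dict(scene=(315,170),side=(260,170)).items():
    c=capture(n); im=cv2.resize(c["frame"][y:y+75,x:x+75,::-1],(400,400),interpolation=cv2.INTER_CUBIC)
    for p,col in((g,(0,255,0)),((g[0],g[1],g[2]+.04),(255,0,0))):
        B=tf(M["long_cabinet"][0],p); u=(proj(c,B[[1,3,7,5]])-[x,y]+.5)*400/75
        cv2.polylines(im,[np.round(u*16).astype(np.int32)],True,col,1,cv2.LINE_AA,4)
    out.append(im)
cv2.imwrite("pics/f.png",np.hstack(out))
E
```

```text
(no output)
```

View pics/f.png

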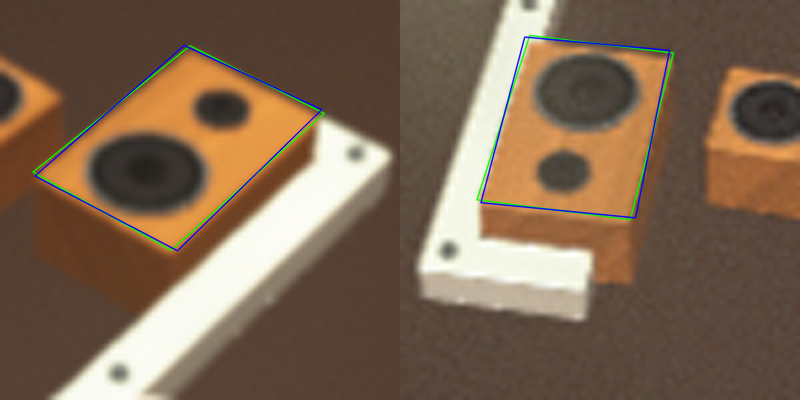

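The square-pose outline (green) matches the cabinet's top edges in both views. The 68 mm wide push against the stop also squared it, so I am handing in.

```bash
python3 -c "
from plant import bot
print(bot.close_job())"
```

```text
the job is handed in; nothing more can be done
None
```

I pushed the long oak cabinet flush against the long bar and the stop bar and handed the job in at about 20 s. The last camera fit put it at (-46.9, -70.3) mm in the fence frame and about 0.01 rad off square, and I saw no bystander moved, but no verdict came back.

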